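# Wipe loose chips off an art panel into the catch tray

### The job

Take the scraper block out of its slanted rest and use it to wipe all five loose chips off the panel, over its far edge into the yellow catch tray; only the scraper may touch the chips or the panel, and it must not be pressed hard on the panel. Then put the scraper back in its rest, fully seated and centred as it was, and let go. Leave the bottle, the jar and the cup where they stand.

Things in the scene. Friction and masses are not known exactly. Their poses are not given: they have to be found in the camera images.
- panel: The art panel, fixed: white level board with teal and sand stripes along its x, 200 (x) by 240 (y) by 12 mm, no rim, on four short feet; its top is 45 mm above the table. Origin on the table under its centre; its +x points away from the robot (within 0.2 rad) to the edge over the catch tray, at +100 mm.
- tray: The catch tray, fixed: yellow open tray 120 (x) by 270 (y) by 30 mm high, walls and floor 4 mm, standing on the table. Origin on the table under its centre; axes as the panel's. It lies along the panel's far edge, its near wall tucked about 12 mm under the panel, its far wall about 108 mm beyond the edge.
- rest: The scraper's slanted rest, fixed: dark base plate 100 by 150 by 12 mm with a wooden slot along its y, 150 mm long, 32 mm wide, open at the ends. The slot leans 35 degrees, opening up and towards the rest's -x (roughly at the robot): direction (-0.574, 0, 0.819). Origin on the table under the base's centre. Stands left or right of the panel, yaw within 0.3 rad.
- slot (a point): Centre of the slot's floor, 45 mm straight above the rest's origin. The floor is square to the slot's leaning direction. Measured along that direction, the slot's lower wall (-x side) stands 38 mm above the floor and the upper wall (+x side) 24 mm; both are 10 mm thick.
- scraper: The scraper, loose, 0.2 kg: wooden block 26 (x) by 120 (y) by 35 mm, its lowest 10 mm black rubber; on it a red grip 22 (x) by 96 (y) by 55 mm; 90 mm in all, same front and back. Grip it across its 22 mm. Origin: centre of the underside, z to the grip. Starts in the slot, leaning 35 degrees, flat on its floor and lower wall: origin at (-2.5, 0, 43.3) mm in the rest's frame, y up to 6 mm off.
- bottle: Bystander: white bottle with orange cap and yellow label, 68 mm across, 190 mm tall, loose, standing on the table across the panel from the rest. Origin under its centre.
- jar: Bystander: small paint jar, blue lid, 48 mm across, 55 mm tall, to the side of the tray. Origin under its centre.
- cup: Bystander: clear cup, 64 mm across, 80 mm tall, on the other side of the tray. Origin under its centre.
- chip0: Loose chip, amber, six-sided, 22 mm across its corners, 10 mm thick, 12 g, lying on the panel within 50 mm of its centre along x and 78 mm along y. Origin at the centre of its underside.
- chip1: Loose chip, red, 20 by 16 mm, 10 mm thick, 12 g, lying on the panel within 50 mm of its centre along x and 78 mm along y. Origin at the centre of its underside.
- chip2: Loose chip, amber, six-sided, 22 mm across its corners, 10 mm thick, 12 g, lying on the panel within 50 mm of its centre along x and 78 mm along y. Origin at the centre of its underside.
- chip3: Loose chip, red, 20 by 16 mm, 10 mm thick, 12 g, lying on the panel within 50 mm of its centre along x and 78 mm along y. Origin at the centre of its underside.
- chip4: Loose chip, amber, six-sided, 22 mm across its corners, 10 mm thick, 12 g, lying on the panel within 50 mm of its centre along x and 78 mm along y. Origin at the centre of its underside.
Mind the look-alikes: they are no part of the job. Several things have the shape of the scraper; the one meant has the colours described above. What is shaped like the rest but green is not meant.

How it is judged:
By the outcome, as a careful person would: the job done as asked, in the order asked, and still so for the second after the job is handed in, with the robot touching nothing.
It also fails if it takes over 59 s, if anything falls off the work surface, if the arm or the gripper's body presses on something with over 40 N, if the wrist force passes 120 N, or if a joint passes its speed limit or range.

### The arm

A 6-joint arm with a two-finger parallel gripper is mounted at the origin on the work surface. World frame = base frame: x ahead of the robot, y to its left, z up, the work surface at z = 0. Lengths are in mm, angles in degrees, forces in N, time in s.
With the tool pointing down it reaches from about 400 to 825 mm from the base axis. Payload 7 kg.
Tool frame: the origin (TCP) lies between the finger pads; the fingertips stand 25 mm ahead of it and the grasp point (between the pads) lies 6 mm ahead of it; z points along the fingers, y is the line along which they close (so a half turn about z gives the same grasp; the last joint's range is limited). The gripper opens to 85 mm and grips with 20 to 120 N. Pads are 22 mm wide; open, the fingers measure 114 mm over their backs; the gripper's body (76 mm by 85 mm) begins 54 mm behind the grasp point. The pads swing forward as they close: fully open they stand 13 mm farther back than shut.
Start: joints at [90.075, 20.546, 0.682, 0, -70.136, -16.507], TCP at [190.956, 647.403, 256.302] pointing down, gripper open.
Joint ranges: [-176.03, 176.03], [-82.01, 121.73], [-58.28, 71.71], [-173.87, 95.51], [-174.79, -0.11], [-173.66, 173.66]. Speed limits (degrees/s): [136.94, 136.94, 172.46, 180, 180, 180].

### API

Orientations are given as a 3x3 rotation matrix whose columns are the frame's x, y, z axes.
In Python, from workcell import readout, grab_frame, calibration, bot gives the robot as it stands.
- The arm moves only by the shell command python3 -m inch 'ROWS'. ROWS is JSON, a list of rows, each a list of 3 entries, a list of its own where there are three numbers: the shift along the tool's x, y, z in units of 200 mm (1.0 is 200 mm), then the turn, a rotation vector about the tool's x, y, z in units of pi rad (1.0 is pi rad), then the closure, from -1 (fully open) to 1 (shut). In form: [[[dx, dy, dz], [rx, ry, rz], claw], ...]. A call has 1 to 12 rows; each row shifts and turns the commanded pose from where the row before left it, along the tool's axes as they then stand; what a row does not reach is not made up. A row lasts 1/10 s, in which the tool goes at most 50 mm and 8.59 degrees, less where a joint would pass 70% of its speed; a pose out of reach is approached as far as the arm can. A call with a number of a shift or a turn outside -1 to 1 is refused whole. A call with a gripper value outside its range is refused whole. The fingers move at their own pace and stop on an object; the grip force is fixed at half the most. Time passes only in rows, so rows that do not move let the fingers close. It gives the time, the measured TCP pose, the force, the opening and the grip force at its end, in the units of the state.
- readout.sense(): the state, without advancing time (a new reading comes with each control period).
- grab_frame(name): name is "side" or "top"; returns the picture (420x560x3 uint8, red, green, blue); there is no depth.
- calibration(name): a dict with "intrinsics" (3x3 intrinsics, pixels), "k1" (the pictures are not rectified: a ray, as slopes to the right and down, at radius r is drawn at 1 + k1 r^2 times it, then the intrinsics apply), "pose" (4x4, takes a point from camera to world coordinates). Camera axes: x right, y down, z forward; pixel columns grow to the right and rows downward; lengths in mm; the calibration is good to about 2 mm. A picture is of the moment at which its call begins. calibration takes no time and is no camera call.
- bot.finish_job(): hands the job in; it is judged then, once.
The state is a dict: "clock": time; "joint_positions": joint angles; "qd": joint speeds; "joint_torque": joint torques, N m; "tcp_pos": TCP position; "orientation": TCP orientation; "ft_force": force on the tool from outside, world axes, zero at the start; "ft_torque": the same for the moment, N m; "grip_width": opening from 0.0 (shut) to 1.0 (fully open); "gripper_force": force on a finger pad.
Only numpy, scipy, OpenCV 4.12 (cv2) and the standard library are available. Lean on these libraries where they do the work, as an engineer would, in place of code of your own. Each camera call takes 0.05 s, during which the arm holds its last target. There are 200 camera calls.

## Working session

There is one attempt and no reset: what is moved stays moved. The work goes in short steps, Python scripts to look and compute and a shell command to move; the robot and the scene stay as the last step left them, time stands still between calls to the robot, and variables do not carry over. Pictures are saved under pics/ and viewed, at most 10 in all, crops included, and the job is handed in when it is done.

```bash
ls; mkdir -p pics; python3 - <<'E'
from workcell import readout, grab_frame, calibration
import cv2,numpy as np
for n in("side","top"):
    im=grab_frame(n); np.save(f"pics/{n}0.npy",im)
    cv2.imwrite(f"pics/{n}0.png",im[...,::-1]); c=calibration(n); print(n,np.round(c["intrinsics"],1).tolist(),c["k1"],np.round(c["pose"],3).tolist())
print(readout.sense())
E
```

```text
pics
side [[527.1, 0.0, 279.7], [0.0, 527.1, 206.9], [0.0, 0.0, 1.0]] -0.16163014115631713 [[-0.998, -0.054, 0.034, 478.573], [-0.062, 0.675, -0.735, 1047.432], [0.017, -0.736, -0.677, 954.332], [0.0, 0.0, 0.0, 1.0]]
top [[448.9, 0.0, 277.9], [0.0, 448.9, 214.5], [0.0, 0.0, 1.0]] -0.07586922001886236 [[-0.01, -0.982, 0.187, 332.666], [-1.0, 0.013, 0.015, 62.082], [-0.017, -0.187, -0.982, 1138.111], [0.0, 0.0, 0.0, 1.0]]
{'clock': 0.1, 'joint_positions': array([ 9.00752410e+01,  2.05883435e+01,  6.37866525e-01, -1.74943631e-02,
       -7.01376239e+01, -1.65080194e+01]), 'qd': array([-0.03921552, -0.07581239,  0.1436664 ,  0.0527845 , -0.02612649,
        0.007311  ]), 'joint_torque': array([-2.24076233e-03, -5.84762299e+01,  2.94110298e+01,  6.95452854e+00,
       -3.09233772e-03,  3.48998228e-06]), 'tcp_pos': array([190.85045589, 647.02739449, 255.43790789]), 'orientation': array([[ 9.59122901e-01, -2.82989717e-01, -2.85150863e-04],
       [-2.82989814e-01, -9.59121681e-01, -1.53801077e-03],
       [ 1.61746857e-04,  1.55583614e-03, -9.99998777e-01]]), 'ft_force': array([-0.357566  , -0.2195185 ,  0.38566367]), 'ft_torque': array([0.00148976, 0.05448384, 0.00292423]), 'gripper_force': 0.0, 'grip_width': 1.0001750848011082}
```

View pics/side0.png

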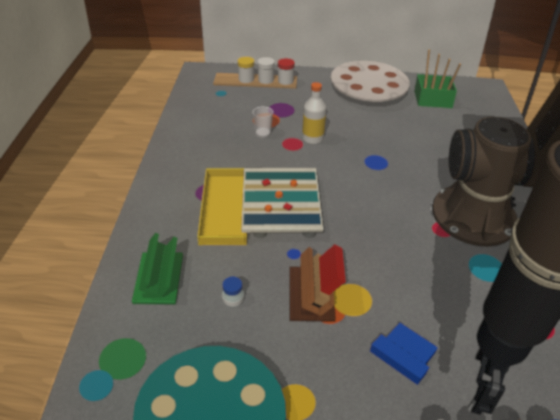

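View pics/top0.png

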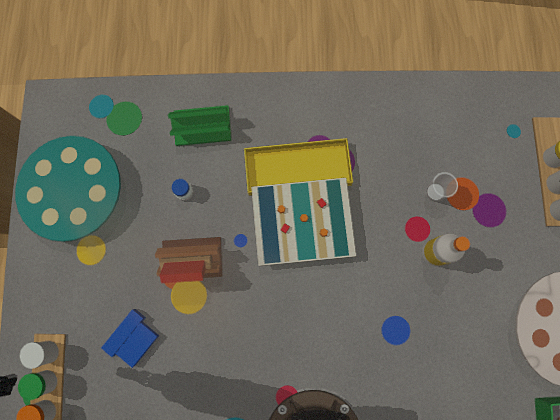

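The side view shows the red-gripped wooden block in the brown rest at about (322,280), the panel at (282,200) and the tray at (225,205). The top view shows the same block at (183,271) and the panel at (303,220).

There are two block candidates in the top view: the red and wood one at (183,271) and an all-blue one at (130,338). Red and wood fits the description. There are also two rests: brown at (190,258), which fits, and green at (200,125), which doesn't. I'll confirm both in an enlarged crop.

```bash
cat > h.py <<'E'
import numpy as np,cv2
from workcell import readout, grab_frame, calibration
C={n:calibration(n) for n in("side","top")}
def ray(n,p):
    c=C[n];K=np.array(c["intrinsics"]);P=np.array(c["pose"])
    d=cv2.undistortPoints(np.array([[p]],float),K,np.array([c["k1"],0,0,0]),None).ravel() 
    v=P[:3,:3]@np.r_[d,1];return P[:3,3],v/np.linalg.norm(v)
def onz(n,p,z):
    o,v=ray(n,p);return o+v*(z-o[2])/v[2]
def tri(ps,pt):
    (a,u),(b,v)=ray("side",ps),ray("top",pt)
    s=np.linalg.lstsq(np.c_[u,-v],b-a,rcond=None)[0]
    A,B=a+u*s[0],b+v*s[1];return (A+B)/2,np.linalg.norm(A-B)
def proj(n,X):
    c=C[n];P=np.linalg.inv(np.array(c["pose"]));X=np.atleast_2d(X).astype(float)
    r,_=cv2.Rodrigues(P[:3,:3]);return cv2.projectPoints(X,r,P[:3,3],np.array(c["intrinsics"]),np.array([c["k1"],0,0,0]))[0].reshape(-1,2)
E
python3 - <<'E'
from h import *
s=np.load("pics/side0.npy");t=np.load("pics/top0.npy")
a=cv2.resize(s[235:335,270:400],None,fx=4,fy=4,interpolation=cv2.INTER_CUBIC)   # 520x400
b=cv2.resize(t[230:300,145:230],None,fx=6,fy=6,interpolation=cv2.INTER_CUBIC)
W=np.zeros((600,800,3),np.uint8)
a=cv2.resize(s[238:328,280:355],(400,480),interpolation=cv2.INTER_CUBIC) 
b=cv2.resize(t[228:300,148:228],(400,360),interpolation=cv2.INTER_CUBIC)
W[:480,:400]=a;W[:360,400:]=b
cv2.imwrite("pics/crop1.png",W[...,::-1])
# panel / tray / chips
for n,im in(("side",s),("top",t)):
    hsv=cv2.cvtColor(im,cv2.COLOR_RGB2HSV)
    def cc(name,lo,hi,amin):
        m=cv2.inRange(hsv,lo,hi);k,_,st,ce=cv2.connectedComponentsWithStats(m)
        for i in range(1,k):
            if st[i,4]>=amin: print(n,name,st[i].tolist(),ce[i].round(1))
    cc("red/or",(0,150,100),(16,255,255),8)
    cc("red2",(170,150,80),(180,255,255),8)
    cc("yellow",(20,150,80),(33,255,255),150)
    cc("blue",(105,120,50),(125,255,255),20)
    cc("white",(0,0,140),(180,60,255),60)
E
```

```text
side red/or [151, 39, 34, 10, 268] [165.4  43.3]
side red/or [279, 59, 15, 10, 113] [285.6  63.5]
side red/or [509, 60, 28, 10, 197] [524.3  64. ]
side red/or [543, 63, 10, 9, 60] [547.1  67. ]
side red/or [312, 83, 9, 8, 60] [315.9  86.2]
side red/or [273, 115, 6, 10, 45] [275.  119.7]
side red/or [263, 180, 6, 6, 28] [265.6 182.4]
side red/or [291, 180, 6, 7, 31] [293.3 183.3]
side red/or [276, 192, 6, 5, 28] [278.5 194. ]
side red/or [265, 205, 7, 6, 31] [267.9 207.9]
side red/or [284, 204, 7, 6, 27] [287.2 206.5]
side red/or [301, 245, 44, 70, 1657] [323.4 278.6]
side red/or [324, 307, 21, 16, 107] [336.3 316.4]
side red2 [283, 139, 19, 11, 164] [292.2 143.9]
side red2 [433, 223, 16, 13, 113] [439. 230.]
side red2 [547, 329, 7, 9, 31] [550.8 333.5]
side yellow [304, 118, 20, 18, 296] [313.2 127. ]
side yellow [198, 169, 49, 76, 3054] [221.8 207.9]
side yellow [334, 284, 38, 32, 934] [352.  299.6]
side yellow [283, 385, 32, 35, 892] [298.4 401.8]
side blue [365, 156, 23, 14, 240] [375.8 162.2]
side blue [288, 249, 12, 10, 91] [293.5 253.5]
side blue [223, 277, 19, 18, 257] [231.9 
[... 1316 characters left out ...]
, 18, 218] [284.6 393. ]
top yellow [244, 138, 109, 57, 4107] [297.5 162.5]
top yellow [77, 237, 28, 28, 496] [ 90.6 252.3]
top yellow [424, 238, 22, 27, 217] [431.  253.3]
top yellow [171, 281, 35, 33, 925] [188.2 296.3]
top blue [172, 179, 17, 17, 228] [179.9 187. ]
top blue [234, 234, 13, 13, 133] [240.2 240.1]
top blue [101, 310, 57, 58, 1645] [129.9 339.5]
top blue [382, 316, 28, 29, 639] [395.5 330. ]
top white [433, 172, 25, 25, 77] [448.1 181.4]
top white [252, 178, 104, 88, 2775] [302.9 222. ]
top white [428, 184, 16, 16, 197] [435.3 191.4]
top white [437, 234, 17, 26, 276] [444.2 246.2]
top white [517, 272, 43, 113, 2990] [541.  326.6]
top white [20, 342, 24, 27, 495] [ 31.4 355.1]
```

View pics/crop1.png

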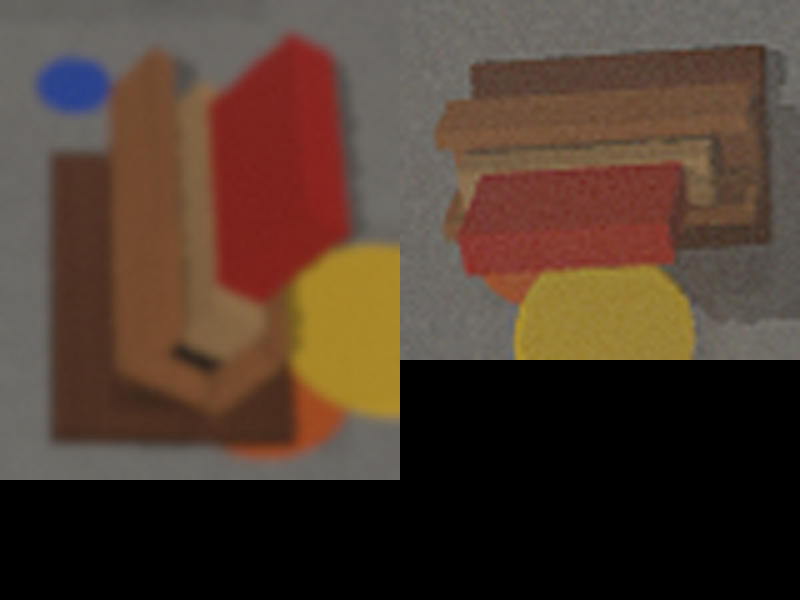

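The crop confirms it: a wooden block with a red grip and a dark rubber strip at its foot, leaning in the brown wooden slot. It is neither the blue block nor the green rest. Grip corners in the side picture are about (335,245), (346,282) and (342,248), and in the top picture about (203,274), (162,283) and (202,280). Next I'll triangulate.

```bash
python3 - <<'E'
from h import *
np.set_printoptions(precision=1,suppress=True)
S=lambda u,v:(280+u/5.3333-.4,238+v/5.3333-.4); T=lambda u,v:(148+(u-400)/5-.4,228+v/5-.4)
for k,s,t in [("top+x,-y",(293,35),(677,232)),("top-x,+y",(350,237),(470,275)),("top-x,-y",(330,55),(668,262)),("top+x,+y",(326,237),(463,238)),
 ("bas+x,-y",(213,100),(683,163)),("bas+x,+y",(218,288),(485,175)),("plate+x-y",(52,155),(765,45)),("plate+x+y",(52,440),(470,65)),
 ("upwall+x-y?",(155,48),(752,82)),]:
    print(k,*tri(S(*s),T(*t)))
print("plate z12", onz("side",S(52,155),12),onz("side",S(52,440),12),onz("side",S(293,440),12),"top",onz("top",T(470,65),12),onz("top",T(765,45),12),onz("top",T(770,242),12))
# panel outline
for n in("side","top"):
    im=np.load(f"pics/{n}0.npy");hsv=cv2.cvtColor(im,cv2.COLOR_RGB2HSV)
    roi=(244,168,322,234) if n=="side" else (250,176,358,268)
    m=np.zeros(im.shape[:2],np.uint8)
    w=cv2.inRange(hsv,(0,0,140),(180,70,255))|cv2.inRange(hsv,(80,60,20),(125,255,255))
    x0,y0,x1,y1=roi;m[y0:y1,x0:x1]=w[y0:y1,x0:x1]
    m=cv2.morphologyEx(m,cv2.MORPH_CLOSE,np.ones((9,9)))
    c=max(cv2.findContours(m,cv2.RETR_EXTERNAL,cv2.CHAIN_APPROX_NONE)[0],key=cv2.contourArea)
    q=cv2.approxPolyDP(cv2.convexHull(c),4,True)[:,0]
    print(n,q.tolist(),[onz(n,p,45) for p in q.astype(float)])
    for p in q: pass
ch={"r?1":((265.6,182.4),(320.9,202.5)),"a?":((293.3,183.3),(323.2,232.3)),"b":((278.5,194),(303.5,217.7)),"c":((267.9,207.9),(281.1,208.7)),"d":((287.2,206.5),(285,227.8))}
for k,(s,t) in ch.items(): print(k,*tri(s,t))
E
```

```text
top+x,-y [392.5 249.1 117.8] 1.8153534336340753
top-x,+y [372.3 346.5 108.6] 1.5251658973129876
top-x,-y [378.  254.1 112.6] 0.5417992349606764
top+x,+y [385.6 349.8 112.5] 8.528155965362066
bas+x,-y [424.9 253.9  81.3] 2.5137340428191974
bas+x,+y [421.1 349.7  76.5] 1.092828812412843
plate+x-y [491.3 226.1   8.6] 2.0702779969769036
plate+x+y [483.3 378.1   7.4] 1.0438747984042565
upwall+x-y? [456.5 222.7  79.7] 16.229143754675697
plate z12 [490.2 229.3  12. ] [482.7 381.5  12. ] [385.2 374.8  12. ] top [483.2 376.8  12. ] [491.8 225.5  12. ] [392.3 221.7  12. ]
side [[315, 168], [321, 229], [244, 231], [244, 168]] [array([ 436.1, -108.2,   45. ]), array([418.5, 130.8,  45. ]), array([605.1, 152.4,  45. ]), array([632.6, -91.8,  45. ])]
top [[345, 178], [355, 255], [259, 265], [251, 187]] [array([632.1, -91. ,  45. ]), array([ 437.8, -108.1,   45. ]), array([416.4, 126.1,  45. ]), array([612. , 145.8,  45. ])]
r?1 [567.9 -27.9  50.9] 1.223884700817772
a? [493.7 -31.6  49.6] 0.6448937695519495
b [530.4  15.9  50.6] 0.8585918365789244
c [553.8  70.8  50.1] 0.9287699845744379
d [505.6  61.8  50.3] 1.3721736068878065
```

```bash
cat >> h.py <<'E'
from scipy.spatial.transform import Rotation as Ro
np.set_printoptions(precision=4,suppress=True)
rz=lambda d:Ro.from_euler("z",d,degrees=True).as_matrix()
RR=rz(3.0); RO=np.array([437,300.7,0]); PR=rz(5.1); PO=np.array([524,19,0])
L=np.radians(35)
zs=np.array([-np.sin(L),0,np.cos(L)]);xs=np.array([np.cos(L),0,np.sin(L)])
Rg=RR@np.c_[[0,-1,0],-xs,-zs]          # tool at grasp
Rd=PR@np.c_[[0,-1,0],[-1,0,0],[0,0,-1]]  # tool for wiping, upright
def tcp_at(s,y0=2): return RO+RR@(np.array([-2.5,y0,43.3])+(s+6)*zs)   # grasp point s above underside
def plan(pos=None,R=None):
    """turn first (in place), then shift in turned axes"""
    q=readout.sense();R0=q["orientation"];p0=q["tcp_pos"]
    if R is None:R=R0
    w=Ro.from_matrix(R0.T@R).as_rotvec();a=np.degrees(np.linalg.norm(w))
    print("t",q["clock"],"p",p0,"F",q["ft_force"],"grip",q["grip_width"],q["gripper_force"]);print("turn deg",a,"total/pi",w/np.pi,"rows",int(np.ceil(a/8.4)),"q",q["joint_positions"])
    if pos is not None:
        d=R.T@(pos-p0);print("shift after turn mm",d,"units",d/200); d=R0.T@(pos-p0);print("shift before turn units",d/200)
E
python3 - <<'E'
from h import *
pre=tcp_at(66+60);print(tcp_at(66),pre)
hi=pre.copy();hi[2]=256
plan(hi,Rg)
plan(hi,RR@np.c_[[0,-1,0],[-1,0,0],[0,0,-1]])
E
```

```text
[393.1578 300.4051 102.2789] [358.7904 298.604  151.4281]
t 0.1 p [190.8505 647.0274 255.4379] F [-0.3576 -0.2195  0.3857] grip 1.0001750848011082 0.0
turn deg 77.77623802122216 total/pi [0.1693 0.1192 0.3792] rows 10 q [ 90.0752  20.5883   0.6379  -0.0175 -70.1376 -16.508 ]
shift after turn mm [ 356.7352 -122.7649   85.2747] units [ 1.7837 -0.6138  0.4264]
shift before turn units [ 1.2984  1.4333 -0.0004]
t 0.1 p [190.8505 647.0274 255.4379] F [-0.3576 -0.2195  0.3857] grip 1.0001750848011082 0.0
turn deg 70.56131458239044 total/pi [ 0.0004 -0.0003  0.392 ] rows 9 q [ 90.0752  20.5883   0.6379  -0.0175 -70.1376 -16.508 ]
shift after turn mm [ 356.7352 -149.4747   -0.5621] units [ 1.7837 -0.7474 -0.0028]
shift before turn units [ 1.2984  1.4333 -0.0004]
```

```bash
python3 -m inch '[[[0.118,0.13,0],[0,0,0],-1],[[0.118,0.13,0],[0,0,0],-1],[[0.118,0.13,0],[0,0,0],-1],[[0.118,0.13,0],[0,0,0],-1],[[0.118,0.13,0],[0,0,0],-1],[[0.118,0.13,0],[0,0,0],-1],[[0.118,0.13,0],[0,0,0],-1],[[0.118,0.13,0],[0,0,0],-1],[[0.118,0.13,0],[0,0,0],-1],[[0.118,0.13,0],[0,0,0],-1],[[0.118,0.13,0],[0,0,0],-1]]'
python3 -m inch '[[[0,0,0],[0.0169,0.0119,0.0379],-1],[[0,0,0],[0.0169,0.0119,0.0379],-1],[[0,0,0],[0.0169,0.0119,0.0379],-1],[[0,0,0],[0.0169,0.0119,0.0379],-1],[[0,0,0],[0.0169,0.0119,0.0379],-1],[[0,0,0],[0.0169,0.0119,0.0379],-1],[[0,0,0],[0.0169,0.0119,0.0379],-1],[[0,0,0],[0.0169,0.0119,0.0379],-1],[[0,0,0],[0.0169,0.0119,0.0379],-1],[[0,0,0],[0.0169,0.0119,0.0379],-1],[[0,0,0],[0,0,0],-1],[[0,0,0],[0,0,0],-1]]'
python3 - <<'E'
from h import *
plan(tcp_at(66+60),Rg)
E
```

```text
clock: 1.2
tcp_pos: [359.2, 298.1, 256.2]
orientation: [[0.959, -0.283, -0.0], [-0.283, -0.959, -0.0], [-0.0, 0.0, -1.0]]
ft_force: [1.2, 0.3, 0.3]
grip_width: 1.0
gripper_force: 0.0
clock: 2.4
tcp_pos: [359.7, 298.4, 255.8]
orientation: [[0.12, -0.829, 0.545], [-0.992, -0.115, 0.044], [0.026, -0.547, -0.837]]
ft_force: [-0.2, -0.5, -0.4]
grip_width: 1.002
gripper_force: 0.0
t 2.4 p [359.729  298.419  255.8142] F [-0.1794 -0.5014 -0.3626] grip 1.0022442709430337 0.0
turn deg 4.543950766865313 total/pi [0.01   0.0053 0.0226] rows 1 q [  82.0233  -11.1696  -58.1043   47.8014  -46.1263 -109.7206]
shift after turn mm [-0.2338 60.6333 84.9761] units [-0.0012  0.3032  0.4249]
shift before turn units [-0.015   0.2891  0.4343]
```

```bash
python3 -m inch '[[[0,0.048,0.072],[0,0,0],-1],[[0,0.048,0.072],[0,0,0],-1],[[0,0.048,0.072],[0,0,0],-1],[[0,0.048,0.072],[0,0,0],-1],[[0,0.048,0.072],[0,0,0],-1],[[0,0.048,0.072],[0,0,0],-1],[[0,0,0],[0.005,0.0026,0.0113],-1],[[0,0,0],[0.005,0.0026,0.0113],-1],[[0,0,0],[0,0,0],-1],[[0,0,0],[0,0,0],-1]]'
python3 - <<'E'
from h import *
plan(tcp_at(66+60),Rg)
E
```

```text
clock: 3.4
tcp_pos: [370.2, 328.5, 201.3]
orientation: [[0.027, -0.851, 0.525], [-0.999, -0.042, -0.015], [0.035, -0.524, -0.851]]
ft_force: [1.0, 0.7, -0.6]
grip_width: 0.997
gripper_force: 0.0
t 3.4 p [370.2168 328.4834 201.3206] F [ 0.9509  0.7074 -0.5861] grip 0.9974248502960019 0.0
turn deg 4.225854929463345 total/pi [ 0.0191 -0.0137 -0.0005] rows 1 q [  78.3734   -1.7421  -58.2205   52.6371  -40.5645 -119.4033]
shift after turn mm [29.2405 39.2453 33.4277] units [0.1462 0.1962 0.1671]
shift before turn units [0.139  0.1854 0.1847]
```

```bash
cat > kin.py <<'E'
from h import *
from scipy.optimize import least_squares
D=[([90.075,20.546,.682,0,-70.136,-16.507],[190.956,647.403,256.302]),
([82.0233,-11.1696,-58.1043,47.8014,-46.1263,-109.7206],[359.729,298.419,255.8142]),
([78.3734,-1.7421,-58.2205,52.6371,-40.5645,-119.4033],[370.2168,328.4834,201.3206])]
Rr=[np.array([[.9591,-.283,0],[-.283,-.9591,0],[0,0,-1]]),np.array([[0.12,-0.829,0.545],[-0.992,-0.115,0.044],[0.026,-0.547,-0.837]]),np.array([[0.027,-0.851,0.525],[-0.999,-0.042,-0.015],[0.035,-0.524,-0.851]])]
E_=lambda a,d:Ro.from_euler(a,d,degrees=True).as_matrix()
def fk(q,P,sg):
    d1,a1,L2,a3,d4,d6,off,o6=P; s1,s4,s6=sg
    A=E_("z",s1*q[0]+off);B=A@E_("y",q[1]);Cc=A@E_("y",q[1]-q[2]);W=Cc@E_("x",s4*q[3])@E_("y",-q[4])
    T=W@E_("x",s6*q[5]+o6)
    p=A@[a1,0,d1]+B@[0,0,L2]+Cc@[d4,0,a3]+W@[d6,0,0]
    return p,T   # T x axis = tool z
def tool(T): return T@np.array([[0,0,1],[0,1,0],[-1,0,0]])  # tool z=T x
def fit():
    best=None
    for s1 in(1,):
     for s4 in(1,-1):
      for s6 in(1,-1):
       for o in(0,90,180,-90):
        f=lambda P:np.concatenate([np.r_[fk(q,P,(s1,s4,s6))[0]-p,300*(tool(fk(q,P,(s1,s4,s6))[1])-R).ravel()] for (q,p),R in zip(D,Rr)])
        r=least_squares(f,[300,0,300,0,350,250,-16.5,o])
        if best is None or r.cost<best[0]:best=(r.cost,r.x,(s1,s4,s6),r.fun)
    return best
if __name__=="__main__":
    b=fit();print(b[0],b[1],b[2]);print(b[3].reshape(3,12)[:,:3])
E
python3 kin.py
```

```text
3873.2821793879048 [ 202.8675  251.0091  513.7225   65.321   233.7108  405.7686  -13.2745
 -101.9082] (1, -1, -1)
[[-37.2118   8.1144   3.8642]
 [-10.1443   2.6325 -14.7133]
 [ 11.866   -3.5014  10.8491]]
```

```bash
sed -i 's/p=A@\[a1,0,d1\]+B@\[0,0,L2\]+Cc@\[d4,0,a3\]/p=A@[a1,off,d1]+B@[0,0,L2]+Cc@[d4,0,a3]/; s/s1\*q\[0\]+off/s1*q[0]/; s/350,250,-16.5,o/350,250,-190,o/' kin.py; python3 kin.py
```

```text
418.1759295822268 [  38.2353  259.8554  525.849    25.7418  205.3654  223.2474 -189.4832
  269.997 ] (1, -1, -1)
[[ -2.319   -0.8551   5.5155]
 [ -6.3146  -0.8783 -21.0006]
 [  8.802    0.8416  15.4851]]
```

```bash
sed -i 's/d6,off,o6=P/d6,off,o6,bx=P/; s/B@\[0,0,L2\]/B@[bx,0,L2]/; s/-190,o\]/-190,o,0]/' kin.py; sed -i 's/print(b\[3\].*/print(b[3].reshape(3,12))/' kin.py; python3 kin.py
```

```text
54.0490338089572 [  62.8643   39.3878  524.5304   69.9177  292.1039  217.3091 -191.5634
  269.997   133.6988] (1, -1, -1)
[[-0.2399 -0.0003  0.      0.0214  0.0521 -0.      0.0521 -0.0214  0.
  -0.     -0.     -0.    ]
 [-7.1528  1.0023 -0.      0.048  -0.1454  0.1353 -0.1253  0.0974  0.0703
  -0.0426  0.1109  0.0076]
 [ 7.3095 -1.504   0.      0.1044  0.0096 -0.1485 -0.0035  0.1026 -0.1493
   0.0114  0.1312 -0.0799]]
```

```bash
cat > log.py <<'E'
from h import *;import json
q=readout.sense();open("log.jsonl","a").write(json.dumps([q["joint_positions"].tolist(),q["tcp_pos"].tolist()])+"\n")
E
python3 log.py
python3 -m inch '[[[0,0,-0.1],[0,0.04,0],-1],[[0,0,-0.1],[0,0.04,0],-1],[[0,0,0],[0,0,0],-1],[[0,0,0],[0,0,0],-1]]' >/dev/null; python3 log.py
python3 -m inch '[[[0,0,0],[0,0.04,0],-1],[[0,0,0],[0,0.04,0],-1],[[0,0,0],[0,0,0],-1],[[0,0,0],[0,0,0],-1]]'; python3 log.py
sed -i 's/off,o6,bx=P/off,o6,bx,e2=P/; s/W@\[d6,0,0\]/W@[d6,e2,0]/; s/-190,o,0\]/-190,o,0,0]/' kin.py
python3 - <<'E'
s=open("kin.py").read()
s=s.replace("def tool(T)","import json\nX=[json.loads(l) for l in open('log.jsonl')]\ndef tool(T)").replace("zip(D,Rr)])","zip(D,Rr)]+[fk(q,P,(s1,s4,s6))[0]-p for q,p in X])")
s=s.replace("b[3].reshape(3,12)","b[3][:36].reshape(3,12)[:,:3],b[3][36:].reshape(-1,3)")
open("kin.py","w").write(s)
E
python3 kin.py
```

```text
clock: 4.2
tcp_pos: [349.7, 330.8, 234.5]
orientation: [[-0.23, -0.851, 0.472], [-0.868, -0.041, -0.495], [0.441, -0.524, -0.729]]
ft_force: [-0.0, 0.1, -0.4]
grip_width: 1.0
gripper_force: 0.0
0.09099850525499271 [ 198.8009    0.0078  601.596    -0.0072  463.596   348.2967    0.0008
  269.997    -0.0016 -191.8036] (1, -1, -1)
[[-0.0005 -0.0001  0.0003]
 [ 0.0001  0.     -0.0005]
 [-0.0003 -0.0003  0.0004]] [[-0.0003  0.0002  0.0007]
 [ 0.0004  0.0002 -0.0005]
 [ 0.0007  0.0001 -0.0005]]
```

```bash
cat > ik.py <<'E'
from h import *
from scipy.optimize import least_squares
import kin
P=[198.8,0,601.6,0,463.6,348.3,0,270,0,-191.8];SG=(1,-1,-1)
lo=np.array([-176,-82,-58.2,-173.8,-174.7,-.2]) ;lo=np.array([-176.03,-82.01,-58.28,-173.87,-174.79,-173.66]);hi=np.array([176.03,121.73,71.71,95.51,-.11,173.66])
def ik(p,R,seed=None):
    f=lambda q:(lambda r:np.r_[r[0]-p,200*(kin.tool(r[1])-R).ravel()])(kin.fk(q,P,SG))
    seeds=[seed] if seed is not None else [[a,0,-20,b,-60,c] for a in(20,70) for b in(-90,0,50) for c in(-120,-20,90)]
    best=None
    for s in seeds:
        r=least_squares(f,np.clip(s,lo+1,hi-1),bounds=(lo,hi),x_scale=30.)
        e=np.abs(r.fun).max();m=np.min(np.r_[r.x-lo,hi-r.x])
        if best is None or (e<1 and best[0]<1 and m>best[1]) or (e<best[0] and best[0]>=1):best=(e,m,r.x)
    return best
def wipe(x,y,z,th,s=66): return PO+PR@np.array([x,y,0])+np.array([0,0,z])-(s*np.array([0,0,-1]))-6*(Rd@E(th))[:,2], Rd@E(th)
E=lambda th:Ro.from_euler("y",th,degrees=True).as_matrix()
def gpose(s,back,th,lift=0):
    R=Rg@E(th); g=RO+RR@(np.array([-2.5,2,43.3])+s*zs); return g-R[:,2]*(6+back)+[0,0,lift],R
E
python3 - <<'E'
from ik import *
F=np.diag([-1,-1,1])
for th in(0,15,30,45,-30):
  for nm,fl in(("n",np.eye(3)),("f",F)):
    o=[]
    for (p,R) in [gpose(66,0,th),gpose(66,60,th),wipe(-85,40,45,th),wipe(105,40,45,th),wipe(-85,-50,45,th),wipe(105,-50,45,th)]:
        b=ik(p,R@fl);o.append((round(b[0],1),round(b[1])))
    print(th,nm,o)
E
```

```text
0 n [(np.float64(20.0), 0), (np.float64(19.7), 0), (np.float64(0.0), 19), (np.float64(0.0), 43), (np.float64(0.0), 20), (np.float64(0.0), 44)]
0 f [(np.float64(20.0), 0), (np.float64(19.7), 0), (np.float64(0.0), 19), (np.float64(0.0), 13), (np.float64(0.0), 9), (np.float64(0.0), 4)]
15 n [(np.float64(8.1), 0), (np.float64(0.1), 0), (np.float64(0.0), 14), (np.float64(0.0), 37), (np.float64(0.0), 11), (np.float64(0.0), 35)]
15 f [(np.float64(8.1), 0), (np.float64(0.1), 0), (np.float64(0.0), 14), (np.float64(0.0), 31), (np.float64(0.0), 11), (np.float64(0.0), 25)]
30 n [(np.float64(0.0), 7), (np.float64(0.0), 13), (np.float64(0.0), 11), (np.float64(0.0), 33), (np.float64(0.0), 6), (np.float64(0.0), 29)]
30 f [(np.float64(0.0), 7), (np.float64(0.0), 13), (np.float64(0.0), 11), (np.float64(0.0), 33), (np.float64(0.0), 6), (np.float64(0.0), 29)]
45 n [(np.float64(0.0), 19), (np.float64(0.0), 25), (np.float64(0.0), 11), (np.float64(0.0), 31), (np.float64(0.0), 4), (np.float64(0.0), 25)]
45 f [(np.float64(0.0), 19), (np.float64(0.0), 25), (np.float64(0.0), 11), (np.float64(0.0), 31), (np.float64(0.0), 4), (np.float64(0.0), 25)]
-30 n [(np.float64(0.0), 5), (np.float64(8.5), 3), (np.float64(0.0), 35), (np.float64(0.0), 57), (np.float64(0.0), 38), (np.float64(0.0), 60)]
-30 f [(np.float64(0.0), 5), (np.float64(8.5), 3), (np.float64(0.0), 15), (np.float64(0.0), 9), (np.float64(0.0), 23), (np.float64(0.0), 15)]
```

```bash
python3 - <<'E'
from ik import *
p,R=gpose(68,60,30);print(p,gpose(68,0,30)[0]);plan(p,R);q=readout.sense()["joint_positions"];b=ik(p,R,q);print(b);print(ik(*gpose(68,0,30),b[2]))
E
```

```text
[360.9826 331.7641 145.8232] [392.3157 303.3651 103.2588]
t 4.2 p [349.6712 330.8118 234.4632] F [-0.0243  0.1335 -0.3794] grip 0.9998608545950213 0.0
turn deg 3.657714212778968 total/pi [ 0.017  -0.0071  0.0087] rows 1 q [  87.7365   13.4425  -37.0407   30.6059  -74.9566 -111.6735]
shift after turn mm [-39.8696  41.5479  68.3381] units [-0.1993  0.2077  0.3417]
shift before turn units [-0.2124  0.1838  0.3475]
(np.float64(1.1368683772161603e-13), np.float64(12.878462933530436), array([  86.7873,   19.8779,  -45.4015,   38.0779,  -62.677 , -123.005 ]))
(np.float64(8.526512829121202e-14), np.float64(7.525437969798276), array([  80.8736,   22.4999,  -50.7546,   45.8912,  -55.3514, -127.4012]))
```

```bash
python3 -m inch '[[[0,0,0],[0.017,-0.0071,0.0087],-1],[[-0.05,0.052,0.0855],[0,0,0],-1],[[-0.05,0.052,0.0855],[0,0,0],-1],[[-0.05,0.052,0.0855],[0,0,0],-1],[[-0.05,0.052,0.0855],[0,0,0],-1],[[0,0,0],[0,0,0],-1],[[0,0,0],[0,0,0],-1],[[0,0,0],[0,0,0],-1]]'
python3 - <<'E'
from ik import *
plan(*gpose(68,0,30))
ims=[grab_frame(n) for n in("side","top")]
W=np.zeros((600,800,3),np.uint8)
W[:480,:400]=cv2.resize(ims[0][238:328,280:355],(400,480),interpolation=cv2.INTER_CUBIC);W[:360,400:]=cv2.resize(ims[1][228:300,148:228],(400,360),interpolation=cv2.INTER_CUBIC)
cv2.imwrite("pics/pre.png",W[...,::-1])
E
```

```text
clock: 5.0
tcp_pos: [360.7, 332.8, 148.1]
orientation: [[-0.242, -0.817, 0.523], [-0.881, -0.041, -0.471], [0.406, -0.575, -0.711]]
ft_force: [-0.3, 0.2, -0.2]
grip_width: 0.998
gripper_force: 0.0
t 5.0 p [360.7293 332.7781 148.1375] F [-0.2765  0.2345 -0.1739] grip 0.9981310075746538 0.0
turn deg 0.20359350131737783 total/pi [-0.      0.0009 -0.0007] rows 1 q [  86.8609   19.6477  -45.2586   38.001   -62.8589 -122.9481]
shift after turn mm [-0.1168  1.1637 62.254 ] units [-0.0006  0.0058  0.3113]
shift before turn units [0.0003 0.0058 0.3113]
```

View pics/pre.png

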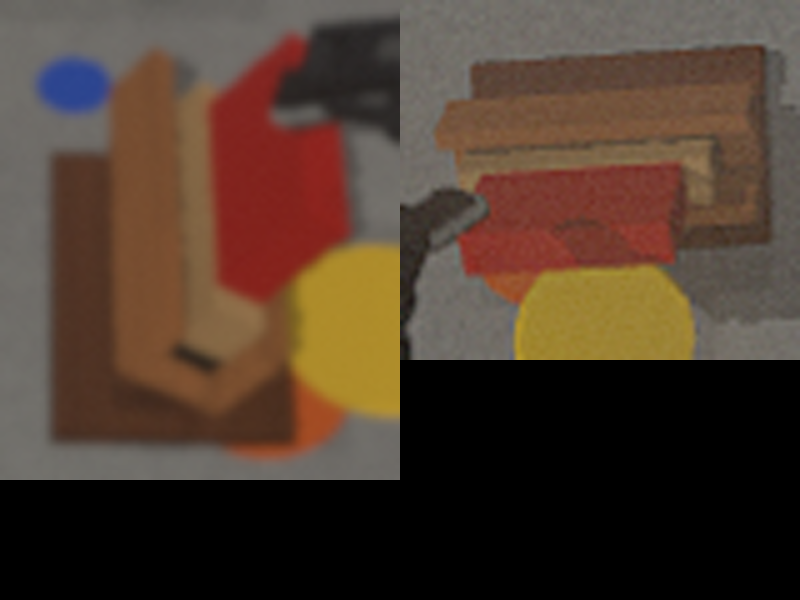

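The crop shows the upper finger's tip clear of the grip, at side-crop (275,110) and top-crop (480,205), above the back face. The scraper is undisturbed, so I'll advance along the tool.

```bash
python3 -m inch '[[[0,0.006,0.05],[0,0,0],-1],[[0,0,0.06],[0,0,0],-1],[[0,0,0.06],[0,0,0],-1],[[0,0,0.06],[0,0,0],-1],[[0,0,0.045],[0,0,0],-1],[[0,0,0.032],[0,0,0],-1],[[0,0,0],[0,0,0],-1],[[0,0,0],[0,0,0],-1],[[0,0,0],[0,0,0],-1]]'
python3 - <<'E'
from ik import *
plan(*gpose(68,0,30))
E
```

```text
clock: 6.0
tcp_pos: [391.8, 304.0, 102.9]
orientation: [[-0.242, -0.817, 0.523], [-0.88, -0.042, -0.472], [0.408, -0.574, -0.71]]
ft_force: [-0.2, 0.6, 0.3]
grip_width: 1.004
gripper_force: 0.0
t 6.0 p [391.7541 304.0461 102.8599] F [-0.2002  0.5727  0.2613] grip 1.004440067728054 0.0
turn deg 0.10538476569400465 total/pi [-0.0002  0.0004 -0.0004] rows 1 q [  80.9626   22.5285  -50.7766   45.9193  -55.2988 -127.5873]
shift after turn mm [ 0.6272 -0.659   0.3327] units [ 0.0031 -0.0033  0.0017]
shift before turn units [ 0.0031 -0.0033  0.0017]
```

```bash
python3 -m inch '[[[0,0,0],[0,0,0],0.3],[[0,0,0],[0,0,0],0.3],[[0,0,0],[0,0,0],0.3],[[0,0,0],[0,0,0],0.3],[[0,0,0],[0,0,0],0.4],[[0,0,0],[0,0,0],0.4]]';python3 -m inch '[[[0,0,0],[0,0,0],1],[[0,0,0],[0,0,0],1],[[0,0,0],[0,0,0],1],[[0,0,0],[0,0,0],1],[[0,0,0],[0,0,0],1]]'
python3 - <<'E'
from ik import *
plan(*gpose(68,0,30)); np.savez("grasp.npz",p=readout.sense()["tcp_pos"],R=readout.sense()["orientation"])
E
```

```text
clock: 6.6
tcp_pos: [391.9, 303.8, 103.1]
orientation: [[-0.242, -0.817, 0.523], [-0.88, -0.042, -0.473], [0.408, -0.575, -0.709]]
ft_force: [2.0, 0.3, 3.8]
grip_width: 0.3
gripper_force: 1.6
clock: 7.1
tcp_pos: [392.7, 304.0, 104.2]
orientation: [[-0.243, -0.816, 0.525], [-0.88, -0.043, -0.473], [0.408, -0.577, -0.708]]
ft_force: [7.6, 0.8, 9.0]
grip_width: 0.251
gripper_force: 60.4
t 7.1 p [392.7428 304.0209 104.2437] F [7.6481 0.7762 8.9784] grip 0.2511246511297251 60.41341960430145
turn deg 0.22544119846324287 total/pi [-0.0011  0.     -0.0007] rows 1 q [  80.9046   22.4837  -50.7359   46.0376  -55.4951 -127.6031]
shift after turn mm [0.2766 0.9424 0.7861] units [0.0014 0.0047 0.0039]
shift before turn units [0.0014 0.0047 0.0039]
```

```bash
python3 -m inch '[[[0,-0.008,0],[0,0,0],1],[[0.01,0,-0.0173],[0,0,0],1],[[0.02,0,-0.0346],[0,0,0],1],[[0.025,0,-0.0433],[0,0,0],1],[[0.025,0,-0.0433],[0,0,0],1],[[0.025,0,-0.0433],[0,0,0],1],[[0.02,0,-0.0346],[0,0,0],1],[[0,0,0],[0,0,0],1],[[0,0,0],[0,0,0],1],[[0,0,0],[0,0,0],1]]'
python3 - <<'E'
from ik import *
p,R=wipe(-82,40,100,30,68);plan(p,R)
ims=[grab_frame(n) for n in("side","top")]
W=np.zeros((600,800,3),np.uint8)
W[:480,:400]=cv2.resize(ims[0][213:333,270:370],(400,480),interpolation=cv2.INTER_CUBIC);W[:360,400:]=cv2.resize(ims[1][228:318,138:238],(400,360),interpolation=cv2.INTER_CUBIC)
cv2.imwrite("pics/lift.png",W[...,::-1])
# clearance path check
q=readout.sense();print(ik(p,R,q["joint_positions"]))
E
```

```text
clock: 8.1
tcp_pos: [364.4, 302.0, 144.2]
orientation: [[-0.242, -0.818, 0.522], [-0.88, -0.042, -0.473], [0.409, -0.574, -0.709]]
ft_force: [-0.5, 0.5, -2.4]
grip_width: 0.247
gripper_force: 60.2
t 8.1 p [364.3975 301.9521 144.1553] F [-0.5345  0.5383 -2.3569] grip 0.24747915745921367 60.23341119289398
turn deg 35.098744856666016 total/pi [-0.1628 -0.0034 -0.1073] rows 5 q [  85.8541   18.0211  -49.0732   39.4024  -61.0217 -124.019 ]
shift after turn mm [233.6419 -51.8178 101.3598] units [ 1.1682 -0.2591  0.5068]
shift before turn units [ 1.0584 -0.3341  0.6758]
(np.float64(5.400124791776761e-13), np.float64(16.024620951522188), array([ 49.7648,   9.6134, -42.2554,  23.6715, -62.3422, -60.2766]))
```

View pics/lift.png

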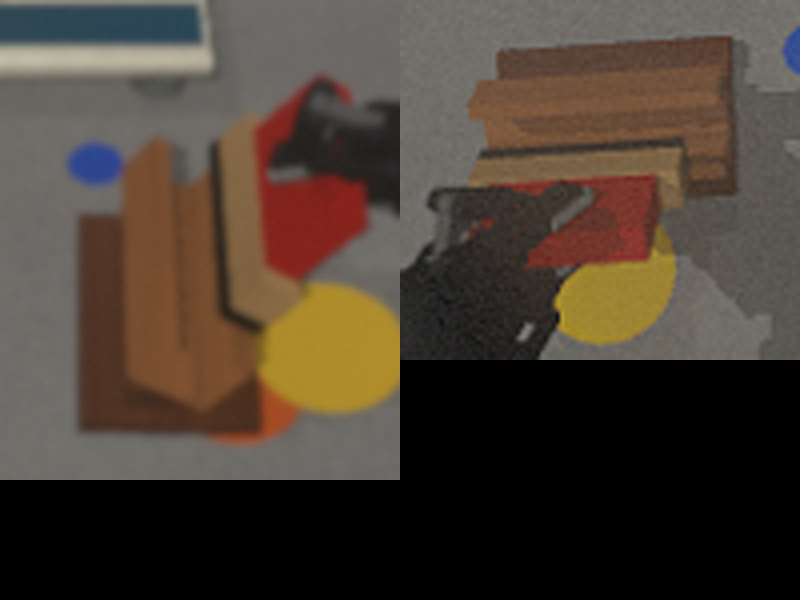

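The scraper is fully out of the slot. Its black rubber edge shows at side-crop (215,145)–(265,325), and the rest is empty and unmoved.

```bash
python3 -m inch '[[[0.0409,-0.0575,-0.071],[0,0,0],1],[[0.0409,-0.0575,-0.071],[0,0,0],1],[[0,0,0],[-0.0326,-0.0007,-0.0215],1],[[0,0,0],[-0.0326,-0.0007,-0.0215],1],[[0,0,0],[-0.0326,-0.0007,-0.0215],1],[[0,0,0],[-0.0326,-0.0007,-0.0215],1],[[0,0,0],[-0.0326,-0.0007,-0.0215],1],[[0,0,0],[0,0,0],1],[[0,0,0],[0,0,0],1]]'
python3 -m inch '[[[0.134,-0.032,0.085],[0,0,0],1],[[0.134,-0.032,0.085],[0,0,0],1],[[0.134,-0.032,0.085],[0,0,0],1],[[0.134,-0.032,0.085],[0,0,0],1],[[0.134,-0.032,0.085],[0,0,0],1],[[0.134,-0.032,0.085],[0,0,0],1],[[0.134,-0.032,0.085],[0,0,0],1],[[0.134,-0.032,0.085],[0,0,0],1],[[0,0,0],[0,0,0],1],[[0,0,0],[0,0,0],1],[[0,0,0],[0,0,0],1]]'
python3 - <<'E'
from ik import *
p,R=wipe(-82,40,52,30,68);plan(p,R);print(R)
ims=[grab_frame(n) for n in("side","top")]
W=np.zeros((600,800,3),np.uint8)
W[:480,:400]=cv2.resize(ims[0][140:260,230:330],(400,480),interpolation=cv2.INTER_CUBIC);W[:400,400:]=cv2.resize(ims[1][170:290,245:365],(400,400),interpolation=cv2.INTER_CUBIC)
cv2.imwrite("pics/over.png",W[...,::-1])
E
```

```text
clock: 9.1
tcp_pos: [364.9, 301.6, 183.9]
orientation: [[0.075, -0.996, 0.044], [-0.862, -0.087, -0.499], [0.501, -0.0, -0.866]]
ft_force: [-0.8, -0.2, -3.2]
grip_width: 0.248
gripper_force: 60.2
clock: 10.2
tcp_pos: [438.0, 54.6, 173.9]
orientation: [[0.078, -0.996, 0.045], [-0.863, -0.09, -0.498], [0.5, -0.0, -0.866]]
ft_force: [0.3, 1.4, -2.2]
grip_width: 0.247
gripper_force: 60.2
t 10.2 p [437.9659  54.5649 173.87  ] F [ 0.3208  1.3799 -2.2001] grip 0.24717507664815955 60.20468831062317
turn deg 0.08432630483944491 total/pi [-0.0003  0.0001  0.0004] rows 1 q [ 49.8412   9.4861 -42.293   23.6552 -62.4001 -60.2401]
shift after turn mm [-24.2745  -0.532   42.1888] units [-0.1214 -0.0027  0.2109]
shift before turn units [-0.1213 -0.0026  0.211 ]
[[ 0.077  -0.996   0.0444]
 [-0.8626 -0.0889 -0.498 ]
 [ 0.5     0.     -0.866 ]]
```

View pics/over.png

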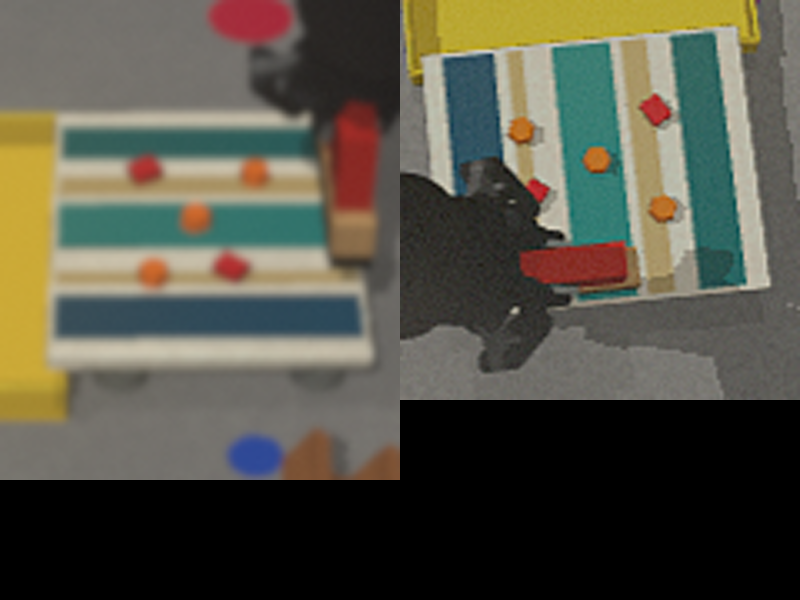

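Scraper is upright over the panel's near edge, grip at side-crop (355,165) and top-crop (575,263). All five chips lie ahead of it. Lowering.

```bash
python3 -m inch '[[[-0.0303,0,0.0527],[0,0,0],1],[[-0.0303,0,0.0527],[0,0,0],1],[[-0.0303,0,0.0527],[0,0,0],1],[[-0.0303,0,0.0527],[0,0,0],1],[[0,0,0],[0,0,0],1],[[0,0,0],[0,0,0],1],[[0,0,0],[0,0,0],1]]'
python3 -m inch '[[[-0.005,0,0.0087],[0,0,0],1],[[-0.005,0,0.0087],[0,0,0],1],[[0,0,0],[0,0,0],1],[[0,0,0],[0,0,0],1]]' | egrep 'tcp|ft_'
python3 -m inch '[[[-0.0025,0,0.0043],[0,0,0],1],[[0,0,0],[0,0,0],1],[[0,0,0],[0,0,0],1]]'| egrep 'tcp|ft_'
```

```text
clock: 11.0
tcp_pos: [438.4, 54.6, 125.7]
orientation: [[0.078, -0.996, 0.045], [-0.863, -0.09, -0.497], [0.499, -0.0, -0.866]]
ft_force: [0.1, 0.0, -1.2]
grip_width: 0.248
gripper_force: 60.1
tcp_pos: [438.1, 53.9, 121.2]
ft_force: [-0.1, 1.1, -1.7]
tcp_pos: [438.0, 53.9, 120.2]
ft_force: [0.8, 0.0, -2.2]
```

```bash
for i in 1 ; do python3 -m inch '[[[-0.0025,0,0.0043],[0,0,0],1],[[0,0,0],[0,0,0],1],[[0,0,0],[0,0,0],1]]'| egrep 'tcp|ft_'; done
python3 -m inch '[[[-0.0025,0,0.0043],[0,0,0],1],[[0,0,0],[0,0,0],1],[[0,0,0],[0,0,0],1]]'| egrep 'tcp|ft_'
```

```text
tcp_pos: [438.2, 54.0, 119.8]
ft_force: [-2.6, 1.0, 5.9]
tcp_pos: [438.7, 54.0, 119.6]
ft_force: [-3.7, 1.9, 14.5]
```

```bash
python3 -m inch '[[[0.0065,0,-0.0113],[0,0,0],1],[[0,0,0],[0,0,0],1],[[0,0,0],[0,0,0],1],[[0,-0.03,0],[0,0,0],1],[[0,-0.06,0],[0,0,0],1],[[0,-0.06,0],[0,0,0],1],[[0,-0.06,0],[0,0,0],1],[[0,-0.06,0],[0,0,0],1]]'
python3 -m inch '[[[0,-0.06,0],[0,0,0],1],[[0,-0.06,0],[0,0,0],1],[[0,-0.06,0],[0,0,0],1],[[0,-0.06,0],[0,0,0],1],[[0,-0.06,0],[0,0,0],1]]'
python3 - <<'E'
from ik import *
p,R=wipe(105,40,47.6,30,68);plan(p,R)
E
```

```text
clock: 13.1
tcp_pos: [493.1, 58.7, 120.6]
orientation: [[0.077, -0.996, 0.044], [-0.863, -0.089, -0.498], [0.5, 0.001, -0.866]]
ft_force: [-0.1, 0.1, -1.7]
grip_width: 0.255
gripper_force: 60.2
clock: 13.6
tcp_pos: [552.5, 64.2, 120.7]
orientation: [[0.078, -0.996, 0.044], [-0.863, -0.089, -0.498], [0.5, 0.001, -0.866]]
ft_force: [-0.7, -0.3, -2.8]
grip_width: 0.251
gripper_force: 60.2
t 13.6 p [552.5448  64.2015 120.6515] F [-0.7326 -0.2579 -2.8492] grip 0.25070254436780665 60.214691162109375
turn deg 0.05505629963312964 total/pi [0.0001 0.0001 0.0002] rows 1 q [ 40.3667  22.218  -34.0965  29.4955 -55.9068 -56.7853]
shift after turn mm [ -0.3735 -72.5501  -0.3827] units [-0.0019 -0.3628 -0.0019]
shift before turn units [-0.0016 -0.3628 -0.0021]
```

```bash
python3 -m inch '[[[0,-0.06,0],[0,0,0],1],[[0,-0.06,0],[0,0,0],1],[[0,-0.06,0],[0,0,0],1],[[0,-0.06,0],[0,0,0],1],[[0,-0.06,0],[0,0,0],1],[[0,-0.06,0],[0,0,0],1],[[0,-0.02,0],[0,0,0],1],[[0,0,0],[0,0,0],1],[[0,0,0],[0,0,0],1]]' | egrep 'tcp|ft_'
python3 -m inch '[[[0.05,0,-0.0866],[0,0,0],1],[[0.05,0,-0.0866],[0,0,0],1],[[0.05,0,-0.0866],[0,0,0],1],[[0,0,0],[0,0,0],1]]' | egrep 'tcp|ft_'
python3 - <<'E'
from ik import *
p,R=wipe(-82,-50,106,30,68);plan(p,R)
ims=[grab_frame(n) for n in("side","top")]
W=np.zeros((600,800,3),np.uint8)
W[:480,:400]=cv2.resize(ims[0][140:260,190:290],(400,480),interpolation=cv2.INTER_CUBIC);W[:450,400:]=cv2.resize(ims[1][130:265,240:360],(400,450),interpolation=cv2.INTER_CUBIC)
cv2.imwrite("pics/pass1.png",W[...,::-1])
E
```

```text
tcp_pos: [626.9, 70.8, 120.5]
ft_force: [0.4, 0.1, -1.9]
tcp_pos: [628.1, 71.7, 183.5]
ft_force: [0.5, 0.6, -1.8]
t 14.9 p [628.1301  71.7274 183.53  ] F [ 0.5334  0.5655 -1.8062] grip 0.24913997533897006 60.37013053894043
turn deg 0.2540202648302328 total/pi [-0.0012  0.0007 -0.0002] rows 1 q [ 36.666   23.9346 -20.9649  28.1689 -64.5517 -48.2301]
shift after turn mm [ 76.0023 190.405   48.8842] units [0.38   0.952  0.2444]
shift before turn units [0.3812 0.9527 0.24  ]
```

View pics/pass1.png

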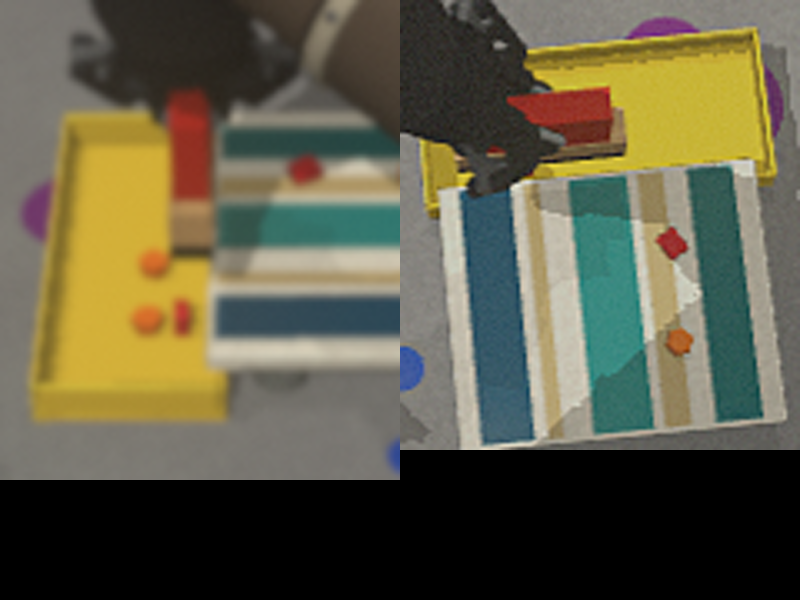

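Three chips are in the tray, at side-crop (154,263), (148,319) and (183,315). Two remain on the panel at top-crop (672,243) and (679,341). Second pass.

```bash
python3 -m inch '[[[0.0635,0.1588,0.04],[0,0,0],1],[[0.0635,0.1588,0.04],[0,0,0],1],[[0.0635,0.1588,0.04],[0,0,0],1],[[0.0635,0.1588,0.04],[0,0,0],1],[[0.0635,0.1588,0.04],[0,0,0],1],[[0.0635,0.1588,0.04],[0,0,0],1],[[0,0,0],[0,0,0],1],[[0,0,0],[0,0,0],1]]' | egrep 'tcp|ft_'
python3 - <<'E'
from ik import *
p,R=wipe(-82,-50,50.5,30,68);plan(p,R)
E
```

```text
tcp_pos: [444.9, -36.2, 177.1]
ft_force: [-0.3, 1.3, -1.9]
t 15.8 p [444.8811 -36.1767 177.0774] F [-0.2635  1.26   -1.9114] grip 0.2512599815673691 60.27975082397461
turn deg 0.06912574771643566 total/pi [0.0001 0.0002 0.0003] rows 1 q [ 39.5447   6.5179 -47.0495  29.0346 -58.0583 -54.6792]
shift after turn mm [-27.4917  -1.7106  45.767 ] units [-0.1375 -0.0086  0.2288]
shift before turn units [-0.1373 -0.0088  0.2289]
```

```bash
python3 -m inch '[[[-0.0275,-0.0017,0.0458],[0,0,0],1],[[-0.0275,-0.0017,0.0458],[0,0,0],1],[[-0.0275,-0.0017,0.0458],[0,0,0],1],[[-0.0275,-0.0017,0.0458],[0,0,0],1],[[-0.0275,-0.0017,0.0458],[0,0,0],1],[[0,0,0],[0,0,0],1],[[0,0,0],[0,0,0],1],[[-0.0025,0,0.0043],[0,0,0],1],[[0,0,0],[0,0,0],1],[[0,0,0],[0,0,0],1]]' | egrep 'tcp|ft_'
```

```text
tcp_pos: [447.3, -34.5, 123.2]
ft_force: [0.6, -0.1, -2.6]
```

Down 2.3 mm more to hover, then sweep.

```bash
python3 -m inch '[[[-0.006,0,0.0104],[0,0,0],1],[[0,0,0],[0,0,0],1],[[0,0,0],[0,0,0],1],[[0,-0.03,0],[0,0,0],1],[[0,-0.06,0],[0,0,0],1],[[0,-0.06,0],[0,0,0],1],[[0,-0.06,0],[0,0,0],1],[[0,-0.06,0],[0,0,0],1]]'| egrep 'tcp|ft_'
python3 -m inch '[[[0,-0.06,0],[0,0,0],1],[[0,-0.06,0],[0,0,0],1],[[0,-0.06,0],[0,0,0],1],[[0,-0.06,0],[0,0,0],1],[[0,-0.06,0],[0,0,0],1],[[0,-0.06,0],[0,0,0],1]]'| egrep 'tcp|ft_'
python3 -m inch '[[[0,-0.06,0],[0,0,0],1],[[0,-0.06,0],[0,0,0],1],[[0,-0.06,0],[0,0,0],1],[[0,-0.06,0],[0,0,0],1],[[0,-0.06,0],[0,0,0],1],[[0,0,0],[0,0,0],1],[[0,0,0],[0,0,0],1]]' | egrep 'tcp|ft_'
python3 -m inch '[[[0.05,0,-0.0866],[0,0,0],1],[[0.05,0,-0.0866],[0,0,0],1],[[0.05,0,-0.0866],[0,0,0],1],[[0,0,0],[0,0,0],1]]' | egrep 'tcp|ft_'
python3 - <<'E'
from ik import *
ims=[grab_frame(n) for n in("side","top")]
W=np.zeros((600,800,3),np.uint8)
W[:480,:400]=cv2.resize(ims[0][140:260,190:290],(400,480),interpolation=cv2.INTER_CUBIC);W[:450,400:]=cv2.resize(ims[1][130:265,240:360],(400,450),interpolation=cv2.INTER_CUBIC)
cv2.imwrite("pics/pass2.png",W[...,::-1])
E
```

```text
tcp_pos: [502.2, -29.8, 120.3]
ft_force: [0.1, 0.5, -2.3]
tcp_pos: [573.6, -23.3, 120.4]
ft_force: [-0.0, 0.1, -1.1]
tcp_pos: [632.4, -18.2, 120.1]
ft_force: [0.3, -1.4, -2.5]
tcp_pos: [633.3, -17.4, 183.1]
ft_force: [-0.2, 0.0, -1.7]
```

View pics/pass2.png

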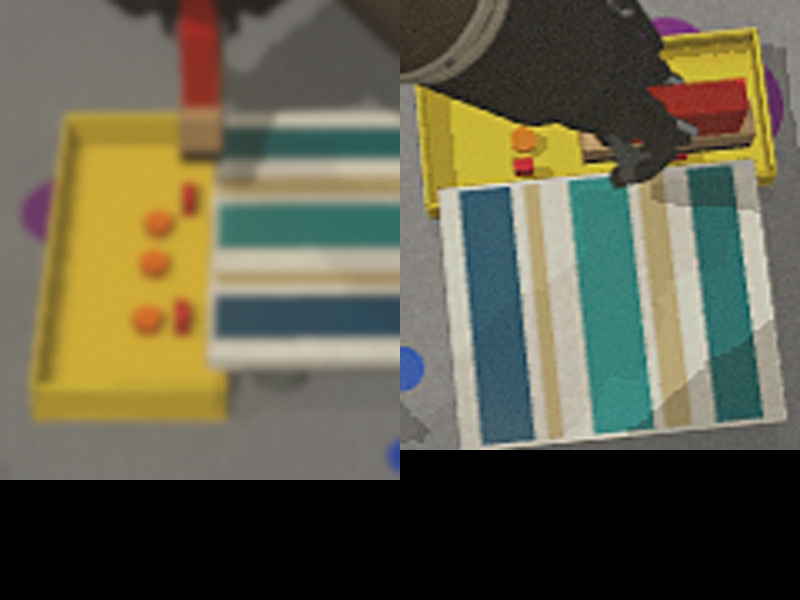

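All five chips lie in the tray at side-crop (190,199), (158,222), (154,263), (148,319) and (183,316). The panel is clear. Now the scraper goes back.

```bash
python3 - <<'E'
from ik import *
plan(np.array([364.9,301.6,192]))
E
```

```text
t 19.4 p [632.015  -18.0037 180.3981] F [ 0.2179 -0.2857 -2.3135] grip 0.2494024208218831 60.427587032318115
turn deg 0.0 total/pi [0. 0. 0.] rows 0 q [ 28.9675  22.1593 -25.3994  31.8863 -59.7842 -44.413 ]
shift after turn mm [-290.7129  237.5369 -180.8142] units [-1.4536  1.1877 -0.9041]
shift before turn units [-1.4536  1.1877 -0.9041]
```

```bash
python3 -m inch '[[[-0.1211,0.099,-0.0753],[0,0,0],1],[[-0.1211,0.099,-0.0753],[0,0,0],1],[[-0.1211,0.099,-0.0753],[0,0,0],1],[[-0.1211,0.099,-0.0753],[0,0,0],1],[[-0.1211,0.099,-0.0753],[0,0,0],1],[[-0.1211,0.099,-0.0753],[0,0,0],1],[[-0.1211,0.099,-0.0753],[0,0,0],1],[[-0.1211,0.099,-0.0753],[0,0,0],1],[[-0.1211,0.099,-0.0753],[0,0,0],1],[[-0.1211,0.099,-0.0753],[0,0,0],1],[[-0.1211,0.099,-0.0753],[0,0,0],1],[[-0.1211,0.099,-0.0753],[0,0,0],1]]'| egrep 'tcp|ft_'
python3 -m inch '[[[0,0,0],[0,0,0],1],[[0,0,0],[0,0,0],1],[[0,0,0],[0,0,0],1]]'| egrep 'tcp|ft_'
cat > back.py <<'E'
from ik import *
import sys
g=np.load("grasp.npz");R=g["R"]@E(0);z=RR@zs
x=RR@xs
up,dx=float(sys.argv[1]),float(sys.argv[2])
plan(g["p"]+up*z+dx*x+[0,0,float(sys.argv[3])],R)
E
python3 back.py 50 2 40
```

```text
tcp_pos: [363.9, 301.7, 191.0]
ft_force: [1.0, 0.0, -2.5]
tcp_pos: [365.2, 300.4, 191.2]
ft_force: [0.5, -0.2, -2.4]
t 20.9 p [365.2026 300.4147 191.2225] F [ 0.5241 -0.1547 -2.403 ] grip 0.24923922188713282 60.34436345100403
turn deg 35.35907640113737 total/pi [0.1641 0.0032 0.1079] rows 5 q [ 72.159   18.0025 -23.4573  11.5044 -76.8809 -72.4924]
shift after turn mm [-4.0485  2.28    2.6936] units [-0.0202  0.0114  0.0135]
shift before turn units [-0.0214 -0.0037  0.0157]
```

```bash
python3 -m inch '[[[0,0,0],[0.0328,0.0006,0.0216],1],[[0,0,0],[0.0328,0.0006,0.0216],1],[[0,0,0],[0.0328,0.0006,0.0216],1],[[0,0,0],[0.0328,0.0006,0.0216],1],[[0,0,0],[0.0328,0.0006,0.0216],1],[[-0.02,0.011,0.013],[0,0,0],1],[[0,0,0],[0,0,0],1],[[0,0,0],[0,0,0],1]]'| egrep 'tcp|ft_'
python3 back.py 42 2 0
```

```text
tcp_pos: [366.2, 303.6, 187.1]
ft_force: [0.7, 0.3, -1.2]
t 21.7 p [366.1993 303.5538 187.1124] F [ 0.6715  0.266  -1.2294] grip 0.2534321043003033 60.19674360752106
turn deg 0.165915567082899 total/pi [ 0.0007  0.0005 -0.0003] rows 1 q [  86.2328   14.4806  -46.1459   37.231   -66.1602 -119.856 ]
shift after turn mm [-19.6987  23.9595  35.9765] units [-0.0985  0.1198  0.1799]
shift before turn units [-0.0981  0.1195  0.1803]
```

```bash
python3 -m inch '[[[-0.0246,0.03,0.045],[0.0003,0.0002,-0.0001],1],[[-0.0246,0.03,0.045],[0,0,0],1],[[-0.0246,0.03,0.045],[0,0,0],1],[[-0.0246,0.03,0.045],[0,0,0],1],[[0,0,0],[0,0,0],1],[[0,0,0],[0,0,0],1],[[0,0,0],[0,0,0],1]]'| egrep 'tcp|ft_'
python3 back.py 4 1 0
```

```text
tcp_pos: [369.9, 303.2, 139.9]
ft_force: [1.1, 0.7, -1.5]
t 22.4 p [369.9408 303.1578 139.934 ] F [ 1.0765  0.7093 -1.5137] grip 0.2519272412810993 60.230501890182495
turn deg 0.1165476319171154 total/pi [-0.0003  0.0005 -0.0003] rows 1 q [  85.0511   18.5896  -49.3107   40.577   -60.2668 -124.5935]
shift after turn mm [-18.8695   0.932   33.3527] units [-0.0943  0.0047  0.1668]
shift before turn units [-0.0941  0.0049  0.1669]
```

```bash
python3 -m inch '[[[-0.0189,0.001,0.0334],[0,0,0],1],[[-0.0189,0.001,0.0334],[0,0,0],1],[[-0.0189,0.001,0.0334],[0,0,0],1],[[0,0,0],[0,0,0],1],[[0,0,0],[0,0,0],1]]'| egrep 'tcp|ft_'
python3 -m inch '[[[-0.0189,0.001,0.0334],[0,0,0],1],[[-0.0189,0.001,0.0334],[0,0,0],1],[[0,0,0],[0,0,0],1],[[0,0,0],[0,0,0],1]]'| egrep 'tcp|ft_'
python3 back.py 0 0.5 0
```

```text
tcp_pos: [382.9, 303.1, 120.4]
ft_force: [0.5, 0.4, -1.4]
tcp_pos: [391.4, 303.4, 107.6]
ft_force: [-0.2, 0.0, -1.5]
t 23.3 p [391.4039 303.4493 107.6325] F [-0.1642  0.0007 -1.5068] grip 0.24894320696257485 60.25939106941223
turn deg 0.06410273813300821 total/pi [-0.0002  0.0002 -0.0002] rows 1 q [  81.1762   22.0922  -50.6973   45.6662  -55.855  -127.3701]
shift after turn mm [-2.2127  0.338   2.8318] units [-0.0111  0.0017  0.0142]
shift before turn units [-0.0111  0.0017  0.0142]
```

```bash
python3 -m inch '[[[-0.0075,0.001,0.013],[0,0,0],1],[[0,0,0],[0,0,0],1],[[0,0,0],[0,0,0],1]]'| egrep 'tcp|ft_'
python3 -m inch '[[[-0.0025,0,0.0043],[0,0,0],1],[[0,0,0],[0,0,0],1],[[0,0,0],[0,0,0],1]]'| egrep 'tcp|ft_'
python3 back.py 0 0 0
```

```text
tcp_pos: [392.8, 303.9, 105.3]
ft_force: [0.3, -0.7, -2.6]
tcp_pos: [393.4, 303.9, 104.5]
ft_force: [-0.9, 0.1, -2.5]
t 23.9 p [393.359  303.9439 104.4961] F [-0.8664  0.0687 -2.4561] grip 0.2511230844025813 60.258620381355286
turn deg 0.10794646573796253 total/pi [-0.0003  0.0005 -0.0002] rows 1 q [  80.8108   22.4212  -50.8142   46.231   -55.4239 -127.7003]
shift after turn mm [-0.0212  0.6449 -0.1814] units [-0.0001  0.0032 -0.0009]
shift before turn units [-0.0001  0.0032 -0.0009]
```

```bash
python3 -m inch '[[[-0.0025,0.003,0.0043],[0,0,0],1],[[0,0,0],[0,0,0],1],[[0,0,0],[0,0,0],1]]'| egrep 'tcp|ft_'
python3 -m inch '[[[-0.0025,0.003,0.0043],[0,0,0],1],[[0,0,0],[0,0,0],1],[[0,0,0],[0,0,0],1]]'| egrep 'tcp|ft_'
python3 back.py 0 0 0
```

```text
tcp_pos: [393.5, 304.0, 104.4]
ft_force: [-9.1, 0.5, 10.3]
tcp_pos: [393.7, 304.1, 104.3]
ft_force: [-16.4, -0.6, 20.8]
t 24.5 p [393.7041 304.0604 104.3479] F [-16.3521  -0.6093  20.8372] grip 0.2509407754491676 63.8882839679718
turn deg 0.26448216198152613 total/pi [-0.0013  0.0003 -0.0005] rows 1 q [  80.8108   22.4954  -50.9041   46.4792  -55.4502 -127.9879]
shift after turn mm [ 0.2255  0.846  -0.4122] units [ 0.0011  0.0042 -0.0021]
shift before turn units [ 0.0011  0.0042 -0.0021]
```

```bash
python3 -m inch '[[[0.004,0.007,-0.0069],[0,0,0],1],[[0,0,0],[0,0,0],1],[[0,0,0],[0,0,0],1]]'| egrep 'tcp|ft_'
python3 back.py 0 0 0
```

```text
tcp_pos: [392.7, 304.1, 104.7]
ft_force: [8.5, 0.0, 7.7]
t 24.8 p [392.6642 304.1236 104.6683] F [8.4608 0.0029 7.7191] grip 0.2537220889265947 61.714494824409485
turn deg 0.2927826556998614 total/pi [-0.0015  0.0001 -0.0007] rows 1 q [  80.9884   22.4723  -50.8913   46.3116  -55.5544 -128.0279]
shift after turn mm [-0.102   0.1852  0.3902] units [-0.0005  0.0009  0.002 ]
shift before turn units [-0.0005  0.0009  0.0019]
```

```bash
python3 -m inch '[[[-0.0012,-0.004,0.002],[0,0,0],1],[[0,0,0],[0,0,0],1],[[0,0,0],[0,0,0],0.4],[[0,0,0],[0,0,0],0.3],[[0,0,0],[0,0,0],0.1],[[0,0,0],[0,0,0],-0.3],[[0,0,0],[0,0,0],-0.7],[[0,0,0],[0,0,0],-1],[[0,0,0],[0,0,0],-1],[[0,0,0],[0,0,0],-1],[[0,0,0],[0,0,0],-1]]'| egrep 'tcp|ft_|wid'
python3 -m inch '[[[0,0,-0.06],[0,0,0],-1],[[0,0,-0.12],[0,0,0],-1],[[0,0,-0.12],[0,0,0],-1],[[0,0,-0.12],[0,0,0],-1],[[0,0,-0.12],[0,0,0],-1],[[0,0,-0.12],[0,0,0],-1],[[0,0,0],[0,0,0],-1],[[0,0,0],[0,0,0],-1]]'| egrep 'clock|tcp|ft_|wid'
python3 - <<'E'
from h import *
ims=[grab_frame(n) for n in("side","top")]
W=np.zeros((600,800,3),np.uint8)
old=[np.load("pics/side0.npy"),np.load("pics/top0.npy")]
W[:360,:300]=cv2.resize(ims[0][238:328,280:355],(300,360),interpolation=cv2.INTER_CUBIC);W[:360,300:700]=cv2.resize(ims[1][228:300,148:228],(400,360),interpolation=cv2.INTER_CUBIC)
W[360:,:320]=cv2.resize(ims[0],(320,240),interpolation=cv2.INTER_AREA);W[360:,320:640]=cv2.resize(ims[1],(320,240),interpolation=cv2.INTER_AREA)
cv2.imwrite("pics/end.png",W[...,::-1])
for n,o,i,(x0,y0,x1,y1) in(("side",old[0],ims[0],(298,240,348,318)),("top",old[1],ims[1],(155,255,210,290))):
    for im in(o,i):
        h=cv2.cvtColor(im,cv2.COLOR_RGB2HSV)[y0:y1,x0:x1];m=cv2.inRange(h,(0,160,90),(8,255,255))|cv2.inRange(h,(172,160,90),(180,255,255))
        k,_,st,ce=cv2.connectedComponentsWithStats(m);j=1+st[1:,4].argmax();print(n,st[j],ce[j])
E
```

```text
tcp_pos: [392.4, 303.9, 102.7]
ft_force: [0.7, -0.4, 0.3]
grip_width: 0.999
clock: 26.7
tcp_pos: [322.8, 366.2, 195.9]
ft_force: [0.6, -0.8, -1.3]
grip_width: 1.0
side [ 21   6  26  49 956] [33.2406 30.0324]
side [ 21   6  26  49 961] [33.4391 30.1155]
top [  5  15  43  14 260] [27.0231 21.9385]
top [  5  13  43  16 287] [25.4321 21.9861]
```

View pics/end.png

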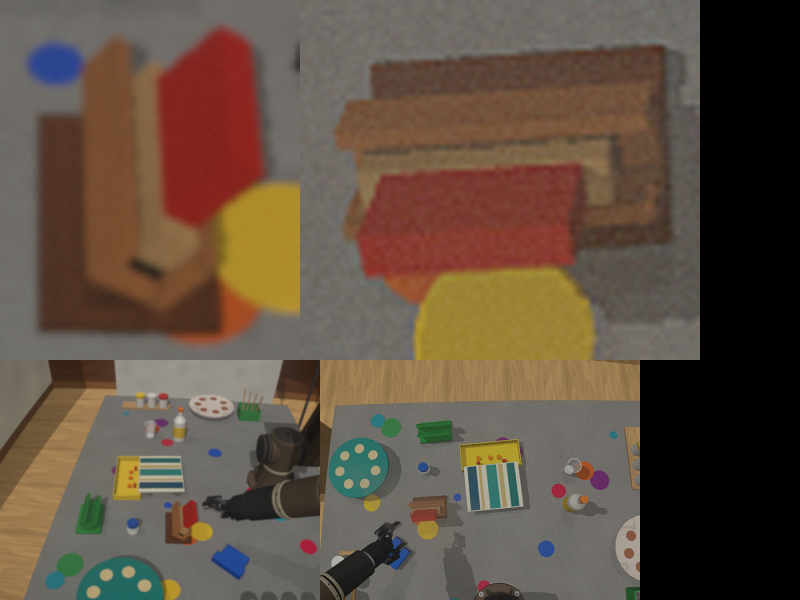

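The scraper is back in the slot with the same pixel box as at the start in both views. The chips are in the tray, and the bottle, jar and cup have not moved. Handing in.

```bash
python3 -c "
from workcell import bot
print(bot.finish_job())"
```

```text
the job is handed in; nothing more can be done
None
```

I wiped all five chips into the tray, put the scraper back in its rest where it started and let go, left the bottle, jar and cup where they stood, and handed the job in at about 27 s of the 59 s; no verdict came back.

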